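# Ease the spectrophotometer's sample cover shut

### The job

Close the open sample cover of the spectrophotometer without jarring its optics: tip the cover forward off its balance, catch it from underneath on a finger as it comes down, and lower it slowly on that finger all the way until it is fully shut, never letting it drop or bang. Only touch it lightly, do not grip it or press hard on it or on the instrument, and leave the cuvettes and everything else on the bench where they are.

Things in the scene. Friction and masses are not known exactly. Their poses are not given: they have to be found in the camera images.
- spectro: the spectrophotometer, heavy and fixed: low white housing on a dark base, 260 deep x 400 wide x 150 tall. Origin: centre of its underside on the bench. x = from its front to its back, y = to its left, z up. Front face at x = -120; flat deck at z = 125; a sloping keypad console (85 to 145 high) left of the cover; a 25 high optics housing on the deck from x = 50 back
- cover (a joint): angle of the sample cover, rad: 0 = fully shut, 1.57 = upright, stop at 1.70; starts standing open at 1.50 to 1.66. Stiff hinge with a worn damper: between about 1.35 and 1.7 the cover stays where it is left; tipped further forward it falls shut by itself, slowly at first, then ever faster, in about 2 to 3 s, and bangs
- hinge (a point): middle of the cover's hinge line, on the spectrophotometer, 127 above the bench and 140 behind its front face; same axes as spectro. The hinge line runs along y
- lip (a point): middle of the inner (lower) edge of the cover's blue front lip, farthest from the hinge; moves with it. Cover: dark slab 165 from hinge to this edge, 160 wide, 10 thick, 220 g. x: from this edge to the hinge, y along the edge, z: outward normal (up when shut, to the rear when open). Shut, the lip stands 25 out past the housing's front, its underside 127 above the bench, free space below
- cuvette_sample: glass cuvette with orange content and orange cap, 12.5 square x 45 tall, standing loose in the holder in the well, its top below the deck; origin at the centre of its foot. Leave alone
- cuvette_blank: clear glass cuvette with white cap behind it, the same size. Leave alone
- spray_bottle: clear spray bottle with white head, 42 diameter x 148 tall, origin under its middle. Leave alone
- sample_cup: translucent plastic cup, 60 diameter x 52 tall, origin under its middle. Leave alone
- steel_tin: steel tin, 84 x 104 x 48, origin under its middle. Leave alone
- reagent_vial: amber vial with blue cap, 34 diameter x 62 tall, origin under its middle. Leave alone
- stopper: black rubber stopper, 28 diameter x 24 tall, set down on the deck right of the cover, origin under its middle. Leave alone

How it is judged:
By the outcome, as a careful person would: the job done as asked, in the order asked, and still so for the second after the job is handed in, with the robot touching nothing.
It also fails if it takes over 45 s, if anything falls off the work surface, if the arm or the gripper's body presses on something with over 40 N, if the wrist force passes 120 N, or if a joint passes its speed limit or range.

### The arm

A 6-joint arm with a two-finger parallel gripper is mounted at the origin on the work surface. World frame = base frame: x ahead of the robot, y to its left, z up, the work surface at z = 0. Lengths are in m, angles in degrees, forces in N, time in s.
With the tool pointing down it reaches from about 0.4 to 0.825 m from the base axis. Payload 7 kg.
Tool frame: the origin (TCP) lies midway between the tips of the shut fingers; the grasp point (between the pads) lies r.grasp_offset behind it (r.grasp_offset is the distance from the TCP to the grasp point, in m); x points along the fingers, z is the direction in which the jaws open and shut, and the axes are right-handed (so a half turn about x gives the same grasp; the last joint's range is limited). The gripper opens to 88 mm and grips with 3 to 60 N. Pads are 19 mm wide; open, the fingers measure 130 mm over their backs; the gripper's body (78 mm by 193 mm) begins 47 mm behind the grasp point.
Start: joints at [82.225, 20.546, 0.682, 0, -70.136, -16.507], TCP at [0.278, 0.615, 0.227] pointing down, gripper open.
Joint ranges: [-176.03, 176.03], [-82.01, 121.73], [-58.28, 71.71], [-173.87, 95.51], [-174.79, -0.11], [-173.66, 173.66]. Speed limits (degrees/s): [136.94, 136.94, 172.46, 180, 180, 180].

### API

Orientations are given as [roll, pitch, yaw] about the fixed x, y, z axes, in that order (R = Rz(yaw) Ry(pitch) Rx(roll)).
In Python, from plant import readout, vision, close_job, r gives the robot as it stands.
- The arm moves only by the shell command python3 -m handwheel 'ROWS' [OPENING] [FORCE]. ROWS is JSON, a list that holds one entry, the list of rows, each a list of 4 numbers: the shift along the world's x, y, z in units of 40 mm (1.0 is 40 mm), then the turn about the world's z in units of 5 degrees (1.0 is 5 degrees). In form: [[[tx, ty, tz, roll], ...]]. A call has 1 to 8 rows; each row shifts and turns the pose as measured when the row begins; what a row does not reach is not made up. A row lasts 1/10 s, in which the tool goes at most 50 mm and 8.59 degrees, less where a joint would pass 70% of its speed; a pose out of reach is approached as far as the arm can. A call is refused whole if a number of a shift passes 1 or a number of a turn 1, either way. A call with a gripper value outside its range is refused whole. OPENING is the finger opening in mm, from 0 to 87.6, set as the call begins (- or left out, the last holds). The fingers move at their own pace and stop on an object; FORCE is the grip in N (left out, the last holds). Time passes only in rows, so rows that do not move let the fingers close. It gives the time, the measured TCP pose, the force and the opening at its end, in the units of the state.
- readout.get_state(): the state, without advancing time (a new reading comes with each control period).
- vision.capture(name): name is "scene" or "top"; returns the picture (400x640x3 uint8, blue, green, red); there is no depth.
- vision.get_calibration(name): a dict with "intrinsics" (3x3 intrinsics, pixels), "pose" (4x4, takes a point from camera to world coordinates). Camera axes: x right, y up, looking along -z (the intrinsics and any distortion apply to the point x, -y, -z); pixel columns grow to the right and rows downward; lengths in m; the calibration is good to about 2 mm. A picture is of the moment at which its call begins. get_calibration takes no time and is no camera call.
- close_job(): hands the job in, once; it reports no verdict.
The state is a dict: "time_s": time; "joints": joint angles; "qd": joint speeds; "joint_torque": joint torques, N m; "tcp_pos": TCP position; "eef_rot": TCP orientation; "contact_force": force on the tool from outside, world axes, zero at the start; "moment": the same for the moment, N m; "gripper_width": finger opening in m.
Only numpy, scipy, OpenCV 4.12 (cv2) and the standard library are available. Lean on these libraries where they do the work, as an engineer would, in place of code of your own. Each camera call takes 0.05 s, during which the arm holds its last target.

## Working session

There is one attempt and no reset: what is moved stays moved. The work goes in short steps, Python scripts to look and compute and a shell command to move; the robot and the scene stay as the last step left them, time stands still between calls to the robot, and variables do not carry over. Pictures are saved under pics/ and viewed, and the job is handed in when it is done.

```bash
ls; mkdir -p pics
python3 - <<'E'
from plant import readout, vision, r
import cv2
print(readout.get_state()); print(r.grasp_offset)
for n in ("scene","top"):
    cv2.imwrite(f"pics/{n}0.png",vision.capture(n)); c=vision.get_calibration(n); print(n,c)
E
```

```text
pics
{'time_s': 0.0, 'joints': array([ 8.22248307e+01,  2.05920278e+01,  6.32439694e-01, -1.96488746e-02,
       -7.01353038e+01, -1.65083355e+01]), 'qd': array([ 0.13395633,  0.05868698,  0.01860777,  0.01353901,  0.03401321,
       -0.0215806 ]), 'joint_torque': array([-1.28293336e-04, -5.82719064e+01,  2.93063235e+01,  6.99720696e+00,
        7.16366252e-03, -1.52031243e-04]), 'tcp_pos': array([0.27740468, 0.61481752, 0.22560734]), 'eef_rot': array([   5.49476866,   89.90332648, -108.79542814]), 'contact_force': array([-0.36544155,  0.24125751, -0.30750633]), 'moment': array([ 0.00721394, -0.01095454,  0.00289068]), 'gripper_width': 0.08758067512969221}
0.0188
scene {'intrinsics': array([[372.29838694,   0.        , 319.79291404],
       [  0.        , 372.29838694, 204.32681997],
       [  0.        ,   0.        ,   1.        ]]), 'pose': array([[-0.71779916, -0.42817545,  0.54902655,  1.00539962],
       [ 0.69622827, -0.43515167,  0.5708846 ,  0.36500423],
       [-0.00552894,  0.79202829,  0.61045935,  0.64442501],
       [ 0.        ,  0.        ,  0.        ,  1.        ]])}
top {'intrinsics': array([[413.18572272,   0.        , 318.0328374 ],
       [  0.        , 413.18572272, 200.33040028],
       [  0.        ,   0.        ,   1.        ]]), 'pose': array([[-0.01219153,  0.99719538, -0.07384262,  0.47904737],
       [-0.9994799 , -0.00994794,  0.03067525, -0.13986722],
       [ 0.02985463,  0.07417819,  0.99679802,  0.90576777],
       [ 0.        ,  0.        ,  0.        ,  1.        ]])}
```

View pics/scene0.png

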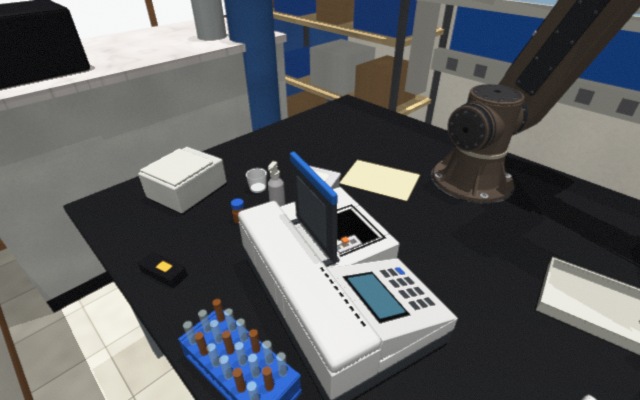

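View pics/top0.png

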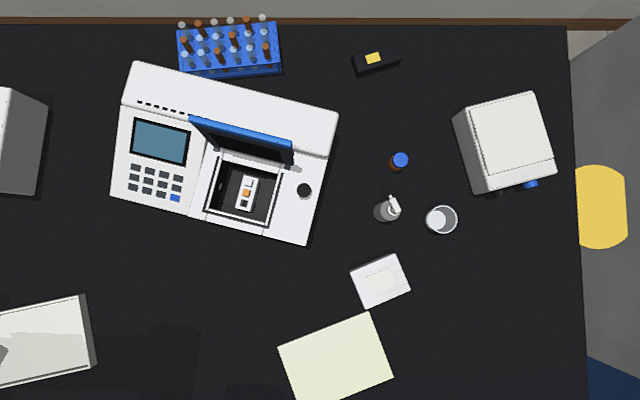

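Run:
```python
import cv2
a=cv2.imread("pics/top0.png")[50:260,95:345]; cv2.imwrite("pics/t0z.png",cv2.resize(a,None,fx=2.8,fy=2.8,interpolation=cv2.INTER_CUBIC))
a=cv2.imread("pics/scene0.png")[140:400,230:470]; cv2.imwrite("pics/s0z.png",cv2.resize(a,None,fx=2.3,fy=2.3,interpolation=cv2.INTER_CUBIC))
```

```text
(no output)
```

View pics/t0z.png

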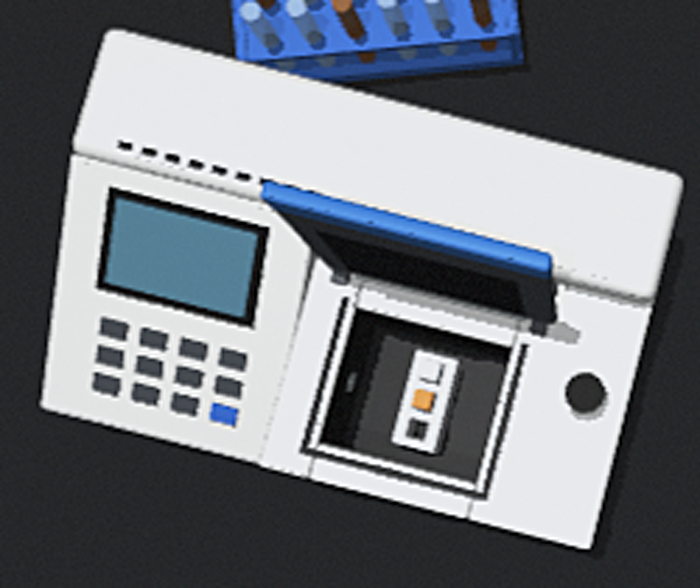

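View pics/s0z.png

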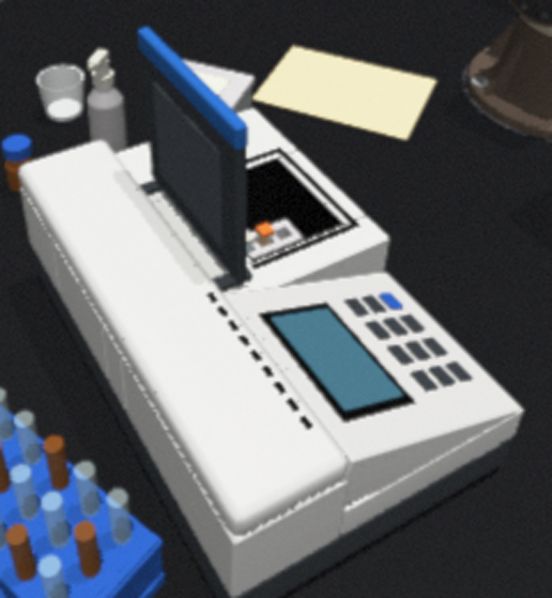

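```bash
cat > h.py <<'E'
import numpy as np, cv2
from plant import vision
C={n:vision.get_calibration(n) for n in("scene","top")}
def ray(n,u,v):
    K=C[n]["intrinsics"];P=C[n]["pose"]
    d=np.array([(u-K[0,2])/K[0,0],-(v-K[1,2])/K[1,1],-1.]);d=P[:3,:3]@d
    return P[:3,3],d/np.linalg.norm(d)
def plane(n,u,v,z):
    o,d=ray(n,u,v);return o+d*(z-o[2])/d[2]
def tri(uv1,uv2):
    o1,d1=ray("scene",*uv1);o2,d2=ray("top",*uv2)
    A=np.stack([d1,-d2],1);s=np.linalg.lstsq(A,o2-o1,rcond=None)[0]
    p,q=o1+s[0]*d1,o2+s[1]*d2
    return (p+q)/2,np.linalg.norm(p-q)
def proj(n,p):
    K=C[n]["intrinsics"];P=C[n]["pose"];c=P[:3,:3].T@(np.asarray(p)-P[:3,3])
    return K[0,0]*c[0]/-c[2]+K[0,2], K[1,1]*-c[1]/-c[2]+K[1,2]
E
python3 - <<'E'
from h import *
np.set_printoptions(precision=4,suppress=True)
def t(x,y):return (95+x/2.8-.3,50+y/2.8-.3)
for nm,p,z in [("RF deck",(591,549),.125),("deck front L",(312,478),.125),("deck front LL",(262,465),.125),("hinge L",(340,278),.127),("hinge R",(538,328),.127),("stopper",(586,392),.149),("back R",(683,180),.145),("back L",(110,30),.145),("consoleLF",(40,410),.085)]:
    print(nm,plane("top",*t(*p),z))
for nm,box in (("top",(180,110,300,165)),("scene",(280,150,345,210))):
    im=cv2.imread(f"pics/{nm}0.png");hsv=cv2.cvtColor(im,cv2.COLOR_BGR2HSV)
    m=cv2.inRange(hsv,(95,150,80),(125,255,255));x0,y0,x1,y1=box
    k=np.zeros_like(m);k[y0:y1,x0:x1]=m[y0:y1,x0:x1]
    c=max(cv2.findContours(k,0,2)[0],key=cv2.contourArea)
    print(nm,cv2.contourArea(c),cv2.approxPolyDP(c,1.5,True)[:,0].tolist(),cv2.boxPoints(cv2.minAreaRect(c)).tolist())
E
```

```text
RF deck [ 0.4515 -0.1398  0.125 ]
deck front L [0.5012 0.0463 0.125 ]
deck front LL [0.5103 0.0796 0.125 ]
hinge L [0.6362 0.0281 0.127 ]
hinge R [ 0.6011 -0.1054  0.127 ]
stopper [ 0.555  -0.1376  0.149 ]
back R [ 0.6977 -0.204   0.145 ]
back L [0.8011 0.1777 0.145 ]
consoleLF [0.5522 0.2456 0.085 ]
top 819.0 [[189, 115], [189, 120], [200, 126], [290, 148], [291, 142], [286, 139]] [[187.01219177246094, 122.60546875], [189.33082580566406, 113.73419952392578], [292.148193359375, 140.60690307617188], [289.82952880859375, 149.47817993164062]]
scene 581.0 [[290, 152], [291, 161], [332, 204], [335, 204], [336, 195], [331, 188], [294, 151]] [[285.70330810546875, 156.13140869140625], [293.357421875, 148.77169799804688], [340.9554443359375, 198.27362060546875], [333.30133056640625, 205.63333129882812]]
```

Run:
```python
from plant import readout, vision, r
print([a for a in dir(r) if a[0]!='_'],[a for a in dir(readout) if a[0]!='_'])
from h import *
np.set_printoptions(precision=4,suppress=True)
# lip outer-top corners: scene vs top
print(tri((294,151),(290.5,142)),tri((335.5,195.5),(189,115)))
print(tri((290,152),(291,143)),tri((336,195),(189,115)), tri((332,204),(189,120)),tri((334,204),(189,120)))
yaw=np.radians(-15);xa=np.array([np.cos(yaw),np.sin(yaw),0]);ya=np.array([-xa[1],xa[0],0])
H=np.array([.6228,-.0412,.127])
for th in (1.5,1.58,1.66):
  e=H+.165*(-xa*np.cos(th)+np.array([0,0,1])*np.sin(th))
  n=-(np.array([0,0,-1])*np.cos(th)-xa*np.sin(th))  # outward normal
  for s in(-.08,.08):
    for k in (0,.01):
      print(th,s,k,e+ya*s+n*k,proj("scene",e+ya*s+n*k),proj("top",e+ya*s+n*k))
```

```text
['Unreachable', 'grasp_offset'] ['get_state']
(array([ 0.611 , -0.1173,  0.2941]), np.float64(0.0036777140750989777)) (array([0.6542, 0.0345, 0.2909]), np.float64(0.0025474100389287673))
(array([ 0.6131, -0.1206,  0.291 ]), np.float64(0.004274229531747622)) (array([0.6537, 0.0345, 0.2916]), np.float64(0.003336255704079172)) (array([0.6548, 0.0351, 0.2743]), np.float64(0.008276163963675717)) (array([0.6537, 0.0363, 0.2743]), np.float64(0.005018306012825695))
1.5 -0.08 0 [ 0.5908 -0.1155  0.2916] (np.float64(301.6409636956105), np.float64(148.72477272913358)) (np.float64(288.6299343908761), np.float64(156.55422260027154))
1.5 -0.08 0.01 [ 0.6005 -0.118   0.2923] (np.float64(296.98126065798436), np.float64(149.66845546748556)) (np.float64(290.28993451685534), np.float64(150.10307682451534))
1.5 0.08 0 [0.6322 0.0391 0.2916] (np.float64(346.1363706804634), np.float64(190.73030835457482)) (np.float64(184.94354548523853), np.float64(129.85532315452912))
1.5 0.08 0.01 [0.6419 0.0365 0.2923] (np.float64(340.93180300610095), np.float64(192.1442759023647)) (np.float64(186.62241828955433), np.f
[... 658 characters left out ...]
5), np.float64(115.07698118472383))
1.66 -0.08 0 [ 0.6163 -0.1223  0.2913] (np.float64(289.2622370566672), np.float64(152.22179115325463)) (np.float64(293.06026891311086), np.float64(139.81326294500323))
1.66 -0.08 0.01 [ 0.6259 -0.1249  0.2905] (np.float64(284.52257698328884), np.float64(153.9381921400354)) (np.float64(294.73894068961806), np.float64(133.6474051383925))
1.66 0.08 0 [0.6577 0.0323 0.2913] (np.float64(332.196068239194), np.float64(195.5781131896527)) (np.float64(189.7757006340923), np.float64(113.16932232086246))
1.66 0.08 0.01 [0.6673 0.0297 0.2905] (np.float64(326.8061397366811), np.float64(197.8544115181689)) (np.float64(191.73744754116765), np.float64(107.05863550941997))
```

```bash
python3 -m handwheel '[[[0,0,1,0],[0,0,1,0],[0,-0.3,1,0],[0.2,-0.8,1,0],[0.3,-1,1,0],[0.4,-1,0.4,0],[0.4,-1,0,0],[0.4,-1,0,0]]]' 0 5
python3 - <<'E'
from plant import readout
s=readout.get_state();print(s['joints'],s['tcp_pos'],s['eef_rot'])
E
```

```text
time_s: 0.9
tcp_pos: [0.342, 0.4106, 0.435]
eef_rot: [11.5, 89.1, -102.6]
contact_force: [1.1, 0.3, -0.7]
gripper_width: 0.0293
[ 71.31329538   3.90618421   5.59347683   0.09570922 -92.57844475
  -5.32243681] [0.3420002  0.41056102 0.43497844] [  11.45010208   89.10373024 -102.56260148]
```

```bash
python3 -m handwheel '[[[0.3,-1,0,0],[0.3,-1,0,0],[0.3,-1,0,0],[0.3,-1,0,0.5],[0.3,-1,0,0.5],[0.3,-1,0,0.5],[0.3,-1,0,0.5],[0.3,-1,0,0.5]]]'
python3 - <<'E'
from plant import readout
s=readout.get_state();print(s['joints'],s['tcp_pos'],s['eef_rot'])
E
```

```text
time_s: 1.7
tcp_pos: [0.4377, 0.0759, 0.4345]
eef_rot: [9.8, 89.2, -91.1]
contact_force: [1.4, 0.7, 0.1]
gripper_width: 0.0003
[ 36.04365708  -5.86187688  -4.25443205   0.6613868  -92.10840788
  43.06607521] [0.43771551 0.07594212 0.43447062] [  9.78867115  89.1705822  -91.12303999]
```

```bash
python3 -m handwheel '[[[0,-1,0,0.2],[0,-1,0,0.2],[0,-0.5,0,0],[0,0,0,0]]]'
python3 - <<'E'
from plant import readout
s=readout.get_state();print(s['joints'],s['tcp_pos'],s['eef_rot'])
E
```

```text
time_s: 2.1
tcp_pos: [0.4365, -0.0322, 0.4334]
eef_rot: [2.5, 89.1, -96.5]
contact_force: [-0.4, 0.8, 0.3]
gripper_width: 0.0005
[ 22.51635129  -6.64143186  -5.10372276   0.77900958 -91.96926201
  58.50318855] [ 0.43654502 -0.03219999  0.43341492] [  2.51236743  89.10976253 -96.49193043]
```

```bash
python3 -m handwheel '[[[0.65,0.27,0.7,0],[0.65,0.27,0.7,0],[0.65,0.27,0.7,0],[0.65,0.27,0.7,0],[0.65,0.27,0.7,0],[0.65,0.27,0.7,0],[0.65,0.27,0.7,0],[0.65,0.27,0.7,0]]]'
python3 - <<'E'
from plant import readout
s=readout.get_state();print(s['joints'],s['tcp_pos'],s['eef_rot'])
E
```

```text
time_s: 2.9
tcp_pos: [0.6383, 0.0557, 0.6554]
eef_rot: [-17.3, 89.1, -116.3]
contact_force: [1.4, 1.0, 2.8]
gripper_width: 0.0005
[  22.78189584   24.70180942   62.78136216    0.78815352 -128.78653747
   58.64579609] [0.63826387 0.05565813 0.65536467] [ -17.27047798   89.06139495 -116.33271609]
```

```bash
python3 -m handwheel '[[[0.8,0.33,0.5,0],[0.8,0.33,0.5,0],[0.8,0.33,0.5,0],[0.8,0.33,0.5,0]]]'
python3 - <<'E'
from plant import readout
s=readout.get_state();print(s['joints'],s['tcp_pos'],s['eef_rot'])
E
```

```text
time_s: 3.3
tcp_pos: [0.703, 0.1037, 0.6384]
eef_rot: [68.9, 86.6, -30.1]
contact_force: [-0.0, -0.6, -0.1]
gripper_width: 0.0001
[  25.58409991   31.88304076   71.70640965    3.5755649  -127.84278851
   57.66639418] [0.70299093 0.10369892 0.63835347] [ 68.86109598  86.58280581 -30.13125744]
```

```bash
python3 -m handwheel '[[[0.9,0.4,0.8,0],[0.9,0.4,0.8,0],[0.9,0.4,0.8,0],[0.9,0.4,0.8,0]]]'
python3 - <<'E'
from plant import readout
s=readout.get_state();print(s['joints'],s['tcp_pos'],s['eef_rot'])
E
```

```text
time_s: 3.7
tcp_pos: [0.7461, 0.1502, 0.6473]
eef_rot: [91.8, 79.1, -7.0]
contact_force: [-0.1, -0.5, 0.5]
gripper_width: 0.0003
[  29.17028676   32.50489403   71.71249494    7.43900589 -120.14313955
   56.28830267] [0.74605689 0.15016587 0.64726702] [91.75530722 79.07370599 -7.03564809]
```

```bash
python3 -m handwheel '[[[1,0.1,1,0],[1,0.1,1,0],[1,0.1,1,0],[1,0.1,1,0],[1,0.1,1,0],[1,0.1,1,0]]]'
python3 - <<'E'
from plant import readout
s=readout.get_state();print(s['joints'],s['tcp_pos'],s['eef_rot'])
E
```

```text
time_s: 4.3
tcp_pos: [0.8128, 0.1468, 0.6912]
eef_rot: [97.9, 66.0, -0.5]
contact_force: [-0.3, 0.2, -0.7]
gripper_width: 0.0007
[  28.78536374   31.9487921    71.71226999   12.07264509 -108.18185786
   58.83946428] [0.81275166 0.14682982 0.69120242] [97.85050353 66.02775533 -0.49455026]
```

```bash
python3 -m handwheel '[[[1,-0.1,1,0],[1,-0.1,1,0],[1,-0.1,1,0],[1,-0.1,1,0]]]'
python3 - <<'E'
from plant import readout
s=readout.get_state();print(s['joints'],s['tcp_pos'],s['eef_rot'])
E
```

```text
time_s: 4.7
tcp_pos: [0.8625, 0.1211, 0.7277]
eef_rot: [98.9, 57.0, 0.8]
contact_force: [0.9, -0.3, 0.3]
gripper_width: 0.0002
[ 26.4272551   31.62754074  71.71054566  13.84229994 -99.45020873
  61.43737935] [0.86253105 0.12108364 0.72766817] [98.93117903 56.98538448  0.75958043]
```

```bash
python3 -m handwheel '[[[-0.4,-0.35,-0.9,-0.8],[-0.4,-0.35,-0.9,-0.8],[-0.4,-0.35,-0.9,-0.8],[-0.4,-0.35,-0.9,-0.8],[-0.4,-0.35,-0.9,-0.8],[-0.4,-0.35,-0.9,-0.8],[-0.4,-0.35,-0.9,-0.8],[-0.2,-0.2,-0.4,0]]]'
python3 - <<'E'
from plant import readout
s=readout.get_state();print(s['joints'],s['tcp_pos'],s['eef_rot'])
E
```

```text
time_s: 5.5
tcp_pos: [0.7541, 0.0294, 0.5051]
eef_rot: [102.1, 54.8, -22.4]
contact_force: [-0.0, 0.2, 0.5]
gripper_width: 0.0002
[ 28.44321021   6.24339297  -3.77477304  31.13090933 -59.92955444
  16.01638477] [0.75405616 0.02937435 0.50510389] [102.08167398  54.75096331 -22.38317912]
```

```bash
python3 -m handwheel '[[[-1,0,0,0],[-1,0,0,0],[-1,0,0,0],[-1,0,0,0],[-1,0,-0.1,0],[-1,0.1,-0.3,0],[-1,0.1,-0.5,0],[-1,0.1,-0.8,0]]]'
python3 - <<'E'
from plant import readout
s=readout.get_state();print(s['joints'],s['tcp_pos'],s['eef_rot'])
E
```

```text
time_s: 6.3
tcp_pos: [0.4294, 0.0444, 0.4526]
eef_rot: [106.4, 53.7, -18.7]
contact_force: [-2.1, 1.9, 0.1]
gripper_width: 0.0003
[ 66.56988189 -28.15925731 -38.79050109  37.01981622 -78.67024473
 -18.96302357] [0.42936019 0.04436202 0.45258701] [106.37676548  53.67536751 -18.71877454]
```

```bash
python3 -m handwheel '[[[0.1,0,-0.8,-0.9],[0.1,0,-0.9,-0.9],[0.1,0,-0.9,-0.9],[0.1,0,-0.9,-0.9],[0.1,0,-0.9,-0.9],[0.1,0,-0.9,-0.9]]]'
python3 - <<'E'
from plant import readout
s=readout.get_state();print(s['joints'],s['tcp_pos'],s['eef_rot'])
E
```

```text
time_s: 6.9
tcp_pos: [0.4511, 0.0612, 0.2497]
eef_rot: [113.2, 53.8, -38.8]
contact_force: [0.4, 1.0, -0.3]
gripper_width: 0.0004
[ 60.38793538 -10.31446231 -55.23764437  42.38273593 -59.8022941
 -59.25493935] [0.4510511  0.06115236 0.24968333] [113.21610432  53.82542102 -38.84296793]
```

```bash
python3 -m handwheel '[[[0.1,-0.1,-0.9,-0.5],[0.1,-0.1,-0.9,-0.5],[0.1,-0.1,-0.9,0],[0,0,-0.7,0]]]'
python3 - <<'E'
from plant import readout
s=readout.get_state();print(s['joints'],s['tcp_pos'],s['eef_rot'])
E
```

```text
time_s: 7.3
tcp_pos: [0.4863, 0.081, 0.143]
eef_rot: [112.2, 55.9, -46.0]
contact_force: [-0.2, -1.0, 1.8]
gripper_width: 0.0004
[ 51.52333257   4.51110783 -58.06191191  51.25348392 -45.48157956
 -72.39366008] [0.48627075 0.08101859 0.14297368] [112.2218833   55.88232221 -45.97008915]
```

```bash
python3 -m handwheel '[[[-0.4,-0.7,-0.6,-0.3],[-0.4,-0.7,-0.6,-0.3],[-0.3,-0.5,-0.3,0]]]'
python3 - <<'E'
from plant import readout
s=readout.get_state();print(s['joints'],s['tcp_pos'],s['eef_rot'])
E
```

```text
time_s: 7.6
tcp_pos: [0.4739, 0.038, 0.1215]
eef_rot: [107.4, 58.1, -55.0]
contact_force: [-0.3, 0.3, 0.0]
gripper_width: 0.0007
[ 47.73223755   5.81831895 -58.1739877   47.24328908 -44.60653089
 -69.88520339] [0.47391171 0.03801215 0.12148133] [107.41158879  58.09183975 -54.97626454]
```

```bash
python3 -m handwheel '[[[-0.2,-0.3,-0.5,0],[-0.1,-0.2,-0.4,0]]]'
python3 - <<'E'
from plant import readout,vision
s=readout.get_state();print(s['joints'],s['tcp_pos'],s['eef_rot'])
import cv2
a=vision.capture("scene");cv2.imwrite("pics/s1.png",cv2.resize(a[120:380,220:560],None,fx=2.3,fy=2.3))
b=vision.capture("top");cv2.imwrite("pics/t1.png",cv2.resize(b[50:300,90:350],None,fx=2.4,fy=2.4))
E
```

```text
time_s: 7.8
tcp_pos: [0.4764, 0.0304, 0.1037]
eef_rot: [105.2, 59.1, -57.8]
contact_force: [0.2, 0.9, 0.4]
gripper_width: 0.0004
[ 45.44820783   7.94746419 -58.20669726  47.74966647 -42.53616108
 -69.57351805] [0.4763957  0.03042564 0.10373985] [105.16958344  59.06142185 -57.80512192]
```

View pics/s1.png

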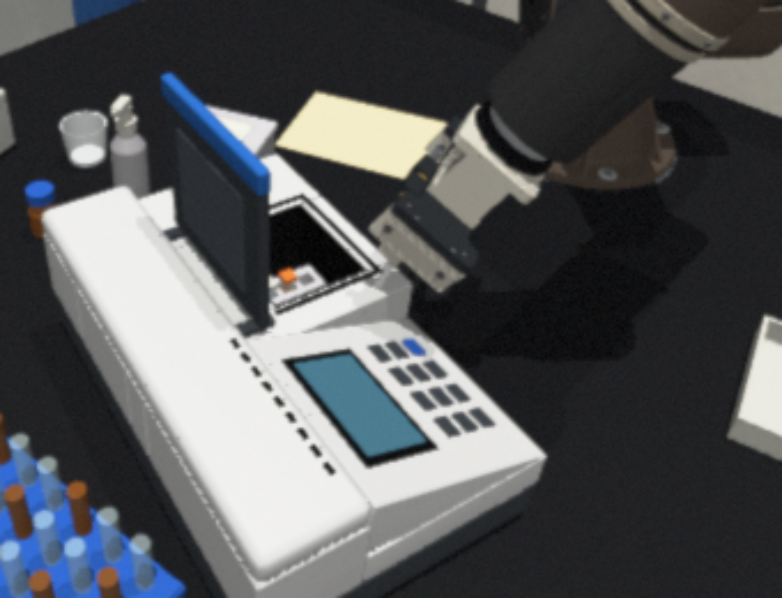

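View pics/t1.png

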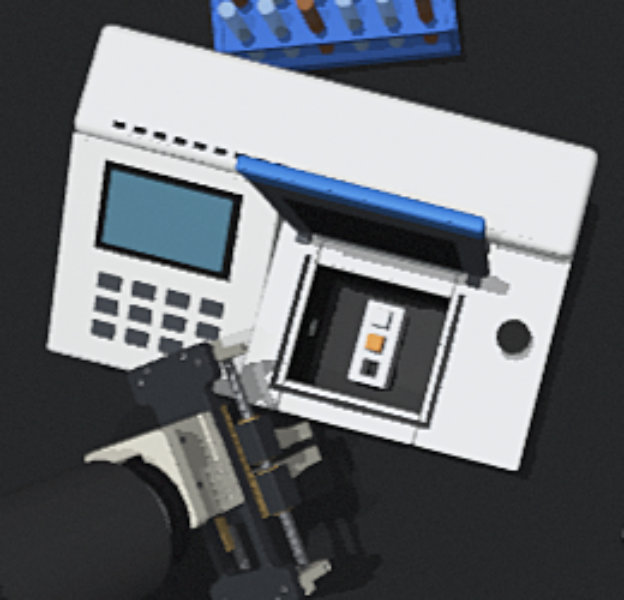

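```bash
python3 -m handwheel '[[[-0.5,0.1,0.2,0],[-0.3,0.1,0.1,0]]]'
python3 - <<'E'
from plant import readout,vision
s=readout.get_state();print(s['joints'],s['tcp_pos'],s['eef_rot'])
E
```

```text
time_s: 8.1
tcp_pos: [0.4458, 0.0388, 0.1171]
eef_rot: [104.4, 59.1, -58.8]
contact_force: [0.8, -0.6, 0.8]
gripper_width: 0.0008
[ 51.7419506    5.00816579 -58.21060133  41.35352309 -46.79707221
 -69.01758662] [0.4457955  0.03877553 0.11708609] [104.3990428   59.05919524 -58.75273675]
```

Run:
```python
import numpy as np
from scipy.spatial.transform import Rotation as Ro
np.set_printoptions(precision=1,suppress=True)
R=Ro.from_euler('xyz',[104.4,59.1,-58.8],degrees=True).as_matrix()
S=Ro.from_euler('z',-15,degrees=True).as_matrix().T@R   # spectro axes
print("tool axes in spectro:\n",np.round(S,3))
print("body corners (spectro, mm)")
for sy in(-1,1):
  for sz in(-1,1):
    print("y",sy,"z",sz,"front",S@[-66,39*sy,96*sz],"tip",S@[0,9.5*sy,21*sz])
```

```text
tool axes in spectro:
 [[ 0.4  0.4 -0.8]
 [-0.4 -0.8 -0.6]
 [-0.9  0.5 -0.1]]
body corners (spectro, mm)
y -1 z -1 front [ 38.  105.8  49.5] tip [13.2 18.7 -2. ]
y -1 z 1 front [-120.3   -0.    25. ] tip [-21.4  -4.4  -7.4]
y 1 z -1 front [71.4 47.  88.3] tip [21.4  4.4  7.4]
y 1 z 1 front [-86.9 -58.9  63.8] tip [-13.2 -18.7   2. ]
```

```bash
python3 -m handwheel '[[[0,0,1,0],[0,0,1,0],[0,0,1,0],[0.1,0,1,0],[0.3,0,1,0],[0.5,-0.1,1,0],[0.8,-0.2,1,0],[1,-0.3,0.3,0]]]' ; python3 -m handwheel '[[[1,-0.3,0,0],[1,-0.3,0,0],[1,-0.3,0,0],[0.8,-0.3,0,0]]]' ;python3 - <<'E'
from plant import readout,vision
s=readout.get_state();print(s['joints'],s['tcp_pos'],s['eef_rot'])
E
```

```text
time_s: 8.9
tcp_pos: [0.5491, 0.0143, 0.4214]
eef_rot: [104.9, 59.1, -57.7]
contact_force: [0.0, 1.8, 0.4]
gripper_width: 0.0004
time_s: 9.3
tcp_pos: [0.7086, -0.036, 0.4265]
eef_rot: [105.9, 58.9, -56.7]
contact_force: [0.3, -0.1, 0.2]
gripper_width: 0.0004
[ 27.16646868  11.46588235  -5.70469138  32.62047976 -72.20252508
 -19.75989734] [ 0.70857108 -0.03604239  0.42654643] [105.85863572  58.91950883 -56.686383  ]
```

```bash
python3 -m handwheel '[[[-0.1,0,-0.9,0],[-0.1,0,-0.9,0],[-0.1,0,-0.9,0],[-0.1,0,-0.8,0],[0,0,0,0]]]' ;python3 - <<'E'
from plant import readout,vision
s=readout.get_state();print(s['joints'],s['tcp_pos'],s['eef_rot'])
import cv2
a=vision.capture("scene");cv2.imwrite("pics/s2.png",cv2.resize(a[100:300,220:480],None,fx=3,fy=3))
E
```

```text
time_s: 9.8
tcp_pos: [0.6959, -0.0386, 0.2805]
eef_rot: [105.8, 58.9, -57.0]
contact_force: [-0.3, -0.4, 0.9]
gripper_width: 0.0007
[ 26.50188976  13.44942711 -22.95581768  38.14968158 -56.28064449
 -31.73247834] [ 0.69586205 -0.03861264  0.2805456 ] [105.76072077  58.86031919 -56.99337927]
```

View pics/s2.png

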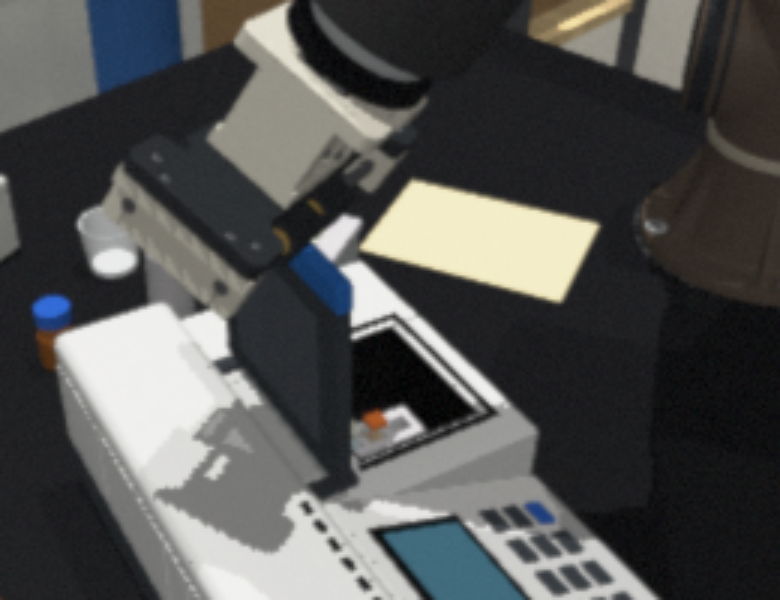

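```bash
python3 -m handwheel '[[[-0.3,0.08,0,0],[-0.3,0.08,0,0],[-0.25,0.07,0,0],[-0.2,0.05,0,0],[-0.15,0.04,0,0]]]';  python3 -m handwheel '[[[-0.15,0.04,0,0],[-0.15,0.04,0,0]]]'
```

```text
time_s: 10.35
tcp_pos: [0.6493, -0.0228, 0.292]
eef_rot: [107.2, 58.6, -55.6]
contact_force: [0.7, 0.4, -0.5]
gripper_width: 0.0004
time_s: 10.55
tcp_pos: [0.6363, -0.0189, 0.2932]
eef_rot: [107.5, 58.6, -55.3]
contact_force: [0.2, 0.8, -1.4]
gripper_width: 0.0008
```

Run:
```python
from plant import vision
import cv2
a=vision.capture("scene");cv2.imwrite("pics/s3.png",cv2.resize(a[100:300,220:480],None,fx=3,fy=3))
```

```text
(no output)
```

View pics/s3.png

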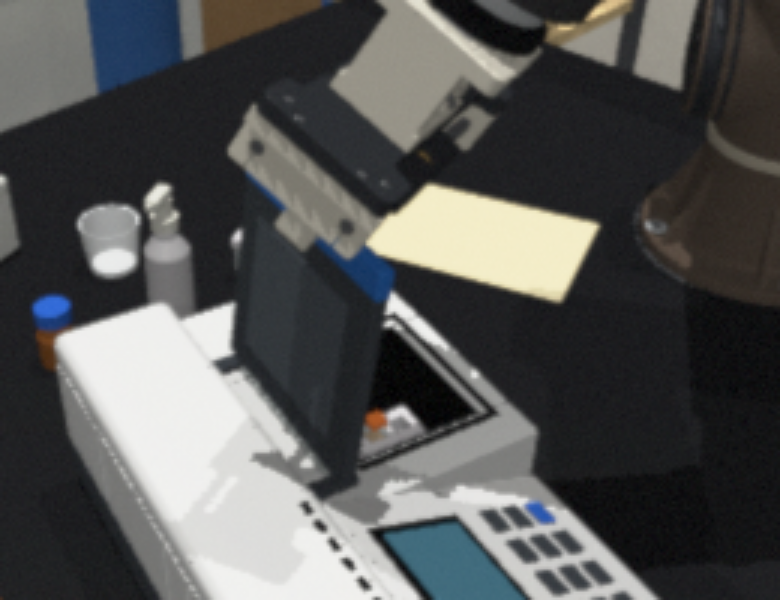

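```bash
python3 -m handwheel '[[[-0.15,0.04,-0.08,0],[-0.15,0.04,-0.08,0]]]'
python3 - <<'E'
from plant import vision
import cv2
a=vision.capture("scene");cv2.imwrite("pics/s4.png",cv2.resize(a[100:300,220:480],None,fx=3,fy=3))
E
```

```text
time_s: 10.8
tcp_pos: [0.6235, -0.0153, 0.2871]
eef_rot: [107.6, 58.6, -55.3]
contact_force: [0.1, 0.1, 0.3]
gripper_width: 0.0003
```

View pics/s4.png

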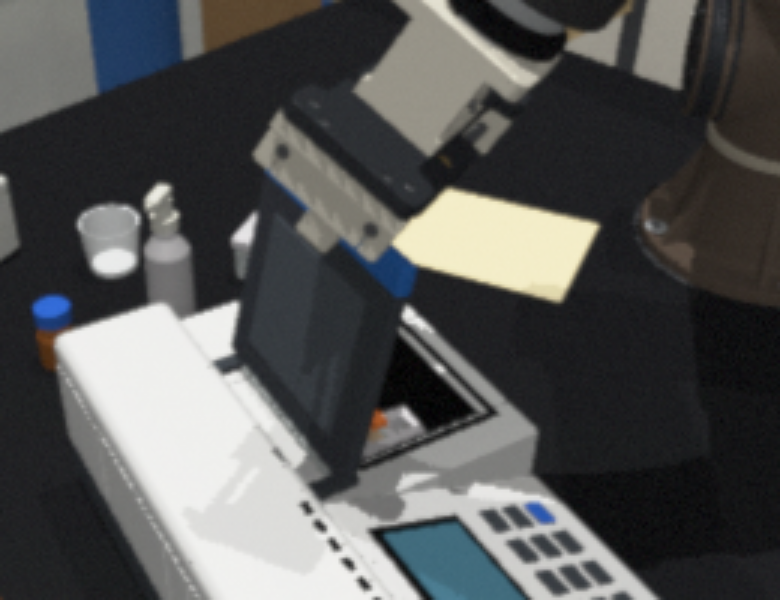

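```bash
cat >> h.py <<'E'
yaw=np.radians(-15);xa=np.array([np.cos(yaw),np.sin(yaw),0]);ya=np.array([-xa[1],xa[0],0])
O=np.array([.619,.022,0]);H=np.array([.6228,-.0412,.127])
def edge(th,s=0): return H+.165*(-xa*np.cos(th)+np.array([0,0,1])*np.sin(th))+ya*s
def sp(p): p=np.asarray(p)-O; return np.array([p@xa,p@ya,p[2]])*1000
def est(im):
    hsv=cv2.cvtColor(im,cv2.COLOR_BGR2HSV);m=cv2.inRange(hsv,(95,150,60),(125,255,255))
    m[:, :280]=0;m[:140]=0;m[:,480:]=0;m[300:]=0
    n,l,st,c=cv2.connectedComponentsWithStats(m)
    return [(st[i].tolist()) for i in range(1,n) if st[i][4]>15]
E
python3 - <<'E'
from h import *
for th in (1.58,1.5,1.4,1.3,1.2,1.1,1,.9,.8,.6,.4,.2,0): print(th,[np.round(proj("scene",edge(th,s)),1) for s in(-.08,.08)],[np.round(proj("top",edge(th,s)),1) for s in(-.08,.08)],np.round(edge(th,.03),4))
print(sp([.456,.034,.112]))
E
python3 -m handwheel '[[[-0.12,0.03,-0.05,0],[-0.12,0.03,-0.05,0],[-0.1,0.03,-0.05,0],[0,0,0.9,0],[-0.2,0.05,0.5,0]]]'
python3 - <<'E'
from h import *
a=vision.capture("scene");cv2.imwrite("pics/s5.png",a);print(est(a))
E
```

```text
1.58 [array([295.5, 150.2]), array([339.2, 192.9])] [array([290.8, 148.1]), array([187.3, 121.4])] [ 0.632  -0.0126  0.292 ]
1.5 [array([301.6, 148.7]), array([346.1, 190.7])] [array([288.6, 156.6]), array([184.9, 129.9])] [ 0.6193 -0.0092  0.2916]
1.4 [array([309.2, 147.6]), array([354.5, 188.9])] [array([285.9, 167.2]), array([182.4, 140.6])] [ 0.6035 -0.005   0.2896]
1.3 [array([316.5, 147.2]), array([362.5, 187.9])] [array([283.3, 177.8]), array([180.1, 151.3])] [ 0.5879 -0.0008  0.286 ]
1.2 [array([323.4, 147.6]), array([369.9, 187.8])] [array([280.9, 188.2]), array([178.4, 161.9])] [0.5728 0.0033 0.2808]
1.1 [array([329.8, 148.8]), array([376.8, 188.5])] [array([278.7, 198.1]), array([177. , 172.1])] [0.5583 0.0071 0.274 ]
1 [array([335.8, 150.6]), array([383., 190.])] [array([276.7, 207.5]), array([176.1, 181.7])] [0.5445 0.0109 0.2658]
0.9 [array([341.3, 153.1]), array([388.6, 192.2])] [array([274.9, 216.1]), array([175.7, 190.7])] [0.5315 0.0143 0.2562]
0.8 [array([346.1, 156.1]), array([393.5, 195.1])] [array([273.4, 223.9]), array([175.7, 198.9])] [0.5195 0.0175 0.2454]
0.6 [array([354. , 163.8]), array([401. , 202.7])] [array([271.3, 236.7]), array([177. , 212.6])] [0.499  0.023  0.2202]
0.4 [array([359.2, 173.1]), array([405.5, 212.1])] [array([270.4, 245.4]), array([179.7, 222.3])] [0.4838 0.0271 0.1913]
0.2 [array([361.9, 183.5]), array([407.2, 222.9])] [array([270.5, 250.1]), array([183.5, 227.9])] [0.4744 0.0296 0.1598]
0 [array([362.2, 194.6]), array([406.2, 234.5])] [array([271.5, 251. ]), array([188.2, 229.8])] [0.4712 0.0305 0.127 ]
[-160.55173823  -30.59639444  112.        ]
time_s: 11.35
tcp_pos: [0.5976, -0.0107, 0.3324]
eef_rot: [106.5, 58.6, -56.3]
contact_force: [-0.5, -0.2, 1.4]
gripper_width: 0.0005
[[317, 147, 52, 51, 730], [396, 268, 8, 6, 28]]
```

View pics/s5.png

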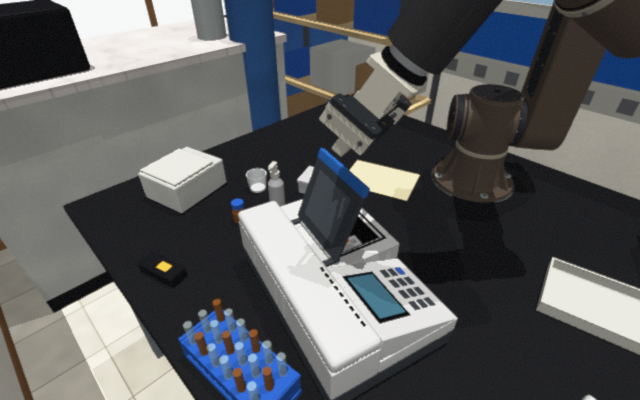

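```bash
python3 -m handwheel '[[[-0.97,0.26,0,0],[-0.97,0.26,0,0],[-0.97,0.26,-0.5,0],[-0.3,0.08,-0.95,0]]]'
python3 - <<'E'
from h import *
from plant import readout
a=vision.capture("scene");cv2.imwrite("pics/s6.png",a);print(est(a));print(sp(readout.get_state()['tcp_pos']))
E
```

```text
time_s: 11.8
tcp_pos: [0.4672, 0.0253, 0.2784]
eef_rot: [107.7, 58.7, -55.4]
contact_force: [1.5, 1.1, -1.0]
gripper_width: 0.0005
[[322, 148, 52, 50, 726], [396, 268, 8, 6, 28]]
[-150.00469402  -39.30243975  271.39051357]
```

```bash
python3 -m handwheel '[[[0.4,0,-0.7,0],[0.4,0,-0.3,0]]]'
python3 - <<'E'
from h import *
from plant import readout
a=vision.capture("scene");cv2.imwrite("pics/s7.png",a);print(est(a));s=readout.get_state();print(sp(s['tcp_pos']),s['contact_force'])
E
```

```text
time_s: 12.05
tcp_pos: [0.4949, 0.0237, 0.2306]
eef_rot: [107.0, 58.8, -55.8]
contact_force: [0.7, -0.2, 0.8]
gripper_width: 0.0003
[[326, 149, 52, 50, 717], [396, 268, 8, 6, 28]]
[-118.76229469  -29.45085786  230.00146049] [ 0.81042677  1.09851278 -2.32150479]
```

```bash
python3 -m handwheel '[[[0.25,-0.06,0.05,0],[0.05,0,0,0],[0,0,0,0]]]'
python3 - <<'E'
from h import *
from plant import readout
a=vision.capture("scene");cv2.imwrite("pics/s8.png",a);print(est(a));s=readout.get_state();print(sp(s['tcp_pos']),s['contact_force'])
E
```

```text
time_s: 12.4
tcp_pos: [0.5099, 0.0211, 0.2326]
eef_rot: [106.7, 58.7, -56.1]
contact_force: [-0.9, -0.1, -0.6]
gripper_width: 0.0004
[[332, 151, 53, 50, 686], [396, 268, 8, 6, 28]]
[-105.20482311  -28.99274966  232.67100735] [0.01089162 0.14415121 0.8976517 ]
```

```bash
python3 -m handwheel '[[[-0.06,0.015,-0.05,0],[-0.06,0.015,-0.05,0],[-0.06,0.015,-0.05,0]]]'
python3 - <<'E'
from h import *
from plant import readout
a=vision.capture("scene");cv2.imwrite("pics/s9.png",a);print(est(a));s=readout.get_state();print(sp(s['tcp_pos']),s['contact_force'])
cv2.imwrite("pics/s9z.png",cv2.resize(a[100:300,260:520],None,fx=3,fy=3))
E
```

```text
time_s: 12.75
tcp_pos: [0.5022, 0.0233, 0.2275]
eef_rot: [107.1, 58.7, -55.9]
contact_force: [0.4, 0.0, 0.2]
gripper_width: 0.0004
[[339, 155, 54, 49, 632], [396, 268, 8, 6, 28]]
[-113.52931403  -29.29451956  227.13180849] [-0.51288417 -0.22196591 -1.86985604]
```

View pics/s9z.png

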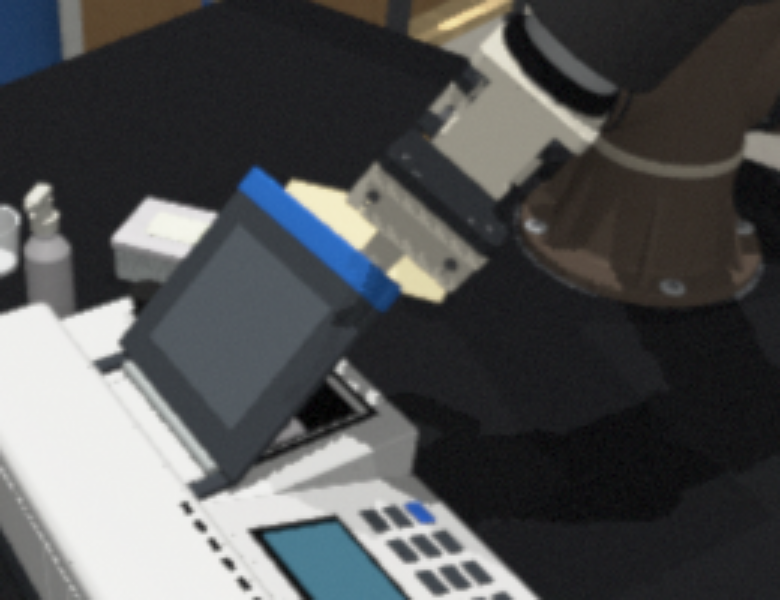

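```bash
python3 -m handwheel '[[[-0.05,0.013,-0.05,0],[-0.05,0.013,-0.05,0]]]'
python3 - <<'E'
from h import *
from plant import readout
a=vision.capture("scene");cv2.imwrite("pics/s10.png",a);print(est(a));s=readout.get_state();print(sp(s['tcp_pos']),s['contact_force'])
cv2.imwrite("pics/s10z.png",cv2.resize(a[100:300,260:520],None,fx=3,fy=3))
E
```

```text
time_s: 13.0
tcp_pos: [0.4972, 0.0244, 0.223]
eef_rot: [107.1, 58.7, -55.8]
contact_force: [-0.4, 0.4, 0.1]
gripper_width: 0.0007
[[342, 157, 54, 49, 612], [396, 268, 8, 6, 28]]
[-118.46515931  -29.39106331  222.69909789] [-1.46789857 -0.01876779 -0.93669713]
```

View pics/s10z.png

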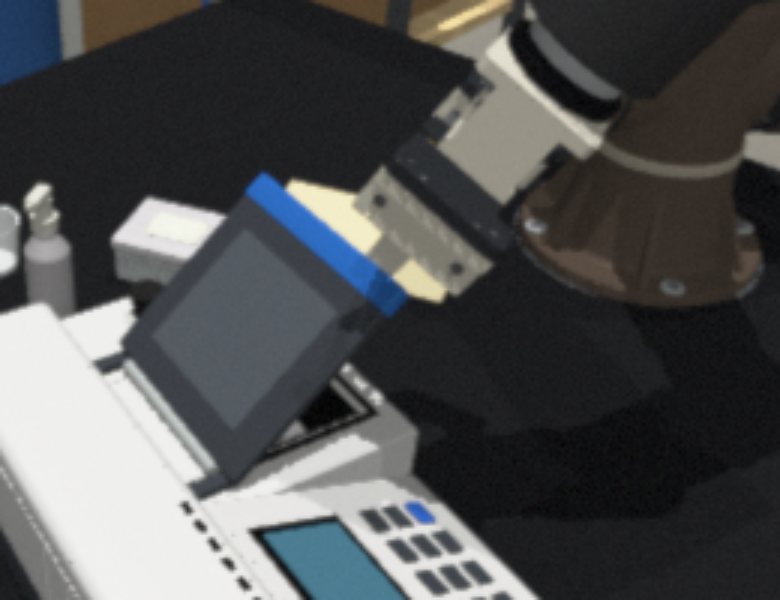

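Run:
```python
from h import *
from plant import readout
from scipy.spatial.transform import Rotation as Ro
s=readout.get_state();R=Ro.from_euler('xyz',s['eef_rot'],degrees=True).as_matrix()
z=lambda p:np.round((np.array(proj("scene",p))-[260,100])*3).astype(int)
im=cv2.imread("pics/s10z.png")
for x in (0,-20,-40,-66):
  for a in(-9.5,9.5):
    for b in(-21,21):
      p=s['tcp_pos']+R@[x/1000,a/1000,b/1000]; cv2.circle(im,tuple(int(v) for v in z(p)),2,(0,255,255) if x==0 else (0,0,255) if x==-20 else (0,255,0) if x==-40 else (255,0,255),-1)
for th in(.75,.7,.65):
  cv2.line(im,tuple(int(v) for v in z(edge(th,-.08))),tuple(int(v) for v in z(edge(th,.08))),(255,255,255),1)
cv2.imwrite("pics/s10o.png",im[100:400,150:600].repeat(2,0)[:600].repeat(2,1)[:,:800])
print(sp(s['tcp_pos']))
```

```text
[-118.46515931  -29.39106331  222.69909789]
```

View pics/s10o.png

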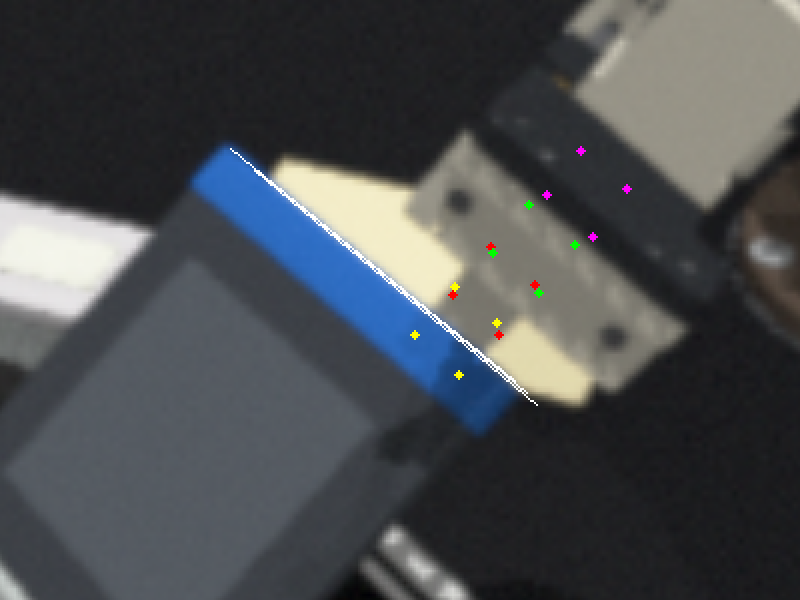

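```bash
python3 -m handwheel '[[[-0.04,0.011,-0.1,0],[-0.04,0.011,-0.1,0],[-0.04,0.011,-0.1,0]]]'
python3 - <<'E'
from h import *
from plant import readout
a=vision.capture("scene");cv2.imwrite("pics/s11.png",a);print(est(a));s=readout.get_state();print(sp(s['tcp_pos']),s['contact_force'],s['eef_rot'])
E
```

```text
time_s: 13.35
tcp_pos: [0.4918, 0.0259, 0.21]
eef_rot: [107.1, 58.7, -55.8]
contact_force: [-0.4, -0.0, 0.7]
gripper_width: 0.0004
[[345, 160, 54, 48, 595], [396, 268, 8, 6, 28]]
[-124.16610283  -29.50455963  209.37742814] [-2.41636577  0.963081   -1.76892281] [106.98321244  58.72892192 -55.90526424]
```

```bash
python3 -m handwheel '[[[-0.043,0.011,-0.07,0],[-0.043,0.011,-0.07,0],[-0.043,0.011,-0.07,0],[-0.043,0.011,-0.07,0]]]'
cat > chk.py <<'E'
from h import *
from plant import readout
import sys
n=sys.argv[1]
a=vision.capture("scene");cv2.imwrite(f"pics/{n}.png",a)
s=readout.get_state();t=sp(s['tcp_pos'])
b=est(a)[0];u0,v0=b[0],b[1]
# far-end corner calibrated: box left = model_u-7, box top = model_v-1.5
th=np.linspace(0,1.3,261);P=np.array([proj("scene",edge(x,-.08)) for x in th])
thv=th[np.argmin(np.abs(P[:,1]-1.5-v0)+5*(th>1.3))]
th_e=th[np.argmin(np.hypot(P[:,0]-7-u0,P[:,1]-1.5-v0))]
lx,lz=20-165*np.cos(th_e),127+165*np.sin(th_e)
print(b,"theta",round(th_e,3),"tcp sp",np.round(t,1),"off",np.round([t[0]-lx,t[2]-lz],1),"F",np.round(s['contact_force'],1),np.round(s['eef_rot'],1),"j3",round(s['joints'][2],2))
cv2.imwrite(f"pics/{n}z.png",cv2.resize(a[100:300,260:520],None,fx=3,fy=3))
E
python3 chk.py s12
```

```text
time_s: 13.8
tcp_pos: [0.4841, 0.0277, 0.1972]
eef_rot: [107.0, 58.7, -55.9]
contact_force: [-1.2, 0.6, 0.4]
gripper_width: 0.0007
[348, 164, 54, 47, 571] theta 0.565 tcp sp [-132.   -29.7  196.8] off [-12.6 -18.6] F [-2.1  0.6  0.4] [106.9  58.7 -56. ] j3 -49.83
```

View pics/s12z.png

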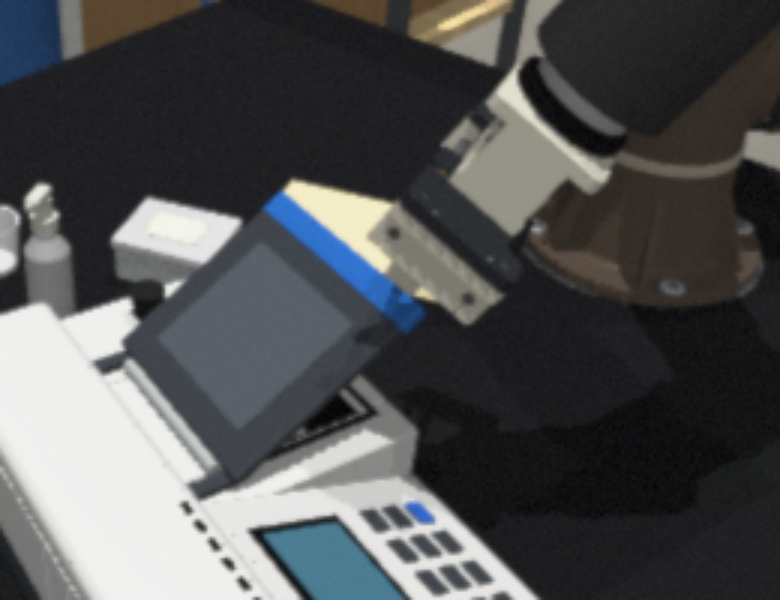

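```bash
python3 -m handwheel '[[[-0.038,0.01,-0.072,0],[-0.038,0.01,-0.072,0],[-0.037,0.01,-0.073,0],[-0.036,0.01,-0.073,0],[-0.035,0.009,-0.074,0],[-0.034,0.009,-0.075,0]]]'
python3 chk.py s13
```

```text
time_s: 14.45
tcp_pos: [0.4744, 0.0302, 0.1779]
eef_rot: [107.0, 58.7, -55.9]
contact_force: [-2.0, 1.7, 0.4]
gripper_width: 0.0006
[352, 171, 53, 45, 515] theta 0.41 tcp sp [-142.   -29.7  177.5] off [-10.7 -15.3] F [-2.7  1.8 -1.1] [106.9  58.8 -56. ] j3 -52.32
```

```bash
python3 -m handwheel '[[[-0.031,0.008,-0.076,0],[-0.03,0.008,-0.076,0],[-0.028,0.008,-0.076,0],[-0.026,0.007,-0.077,0],[-0.024,0.007,-0.077,0],[-0.022,0.006,-0.078,0]]]'
python3 chk.py s14
```

```text
time_s: 15.1
tcp_pos: [0.467, 0.0321, 0.1575]
eef_rot: [106.9, 58.8, -55.9]
contact_force: [-4.0, 2.0, 0.5]
gripper_width: 0.0003
[355, 177, 52, 46, 490] theta 0.29 tcp sp [-149.6  -29.7  157. ] off [-11.5 -17.2] F [-4.5  2.1 -1.1] [106.9  58.8 -56. ] j3 -54.75
```

View pics/s14z.png

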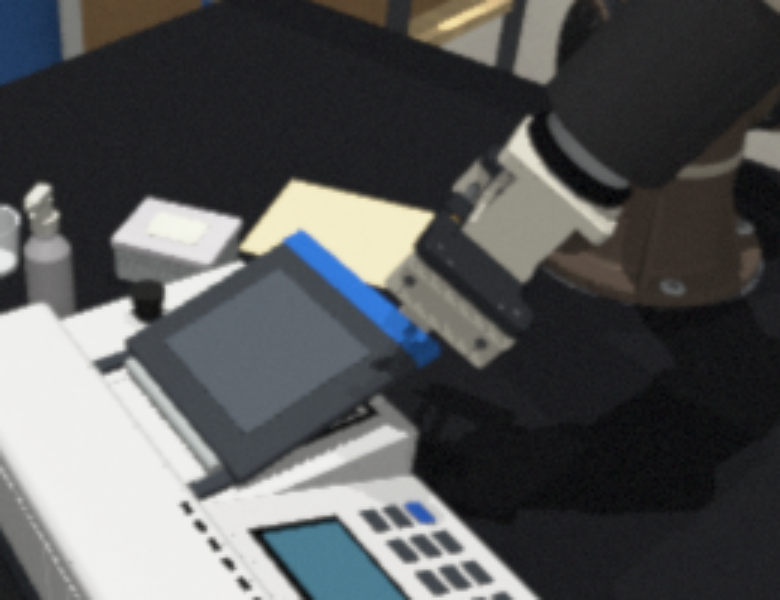

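```bash
python3 -m handwheel '[[[-0.035,0.009,-0.065,0],[-0.035,0.009,-0.065,0],[-0.03,0.008,-0.07,0]]]'
python3 chk.py s15
```

```text
time_s: 15.45
tcp_pos: [0.4629, 0.0332, 0.1487]
eef_rot: [106.9, 58.8, -55.9]
contact_force: [0.2, 0.2, -1.1]
gripper_width: 0.0007
[356, 181, 52, 45, 480] theta 0.215 tcp sp [-154.   -29.8  148.2] off [-12.8 -14. ] F [-0.7 -0.1 -0.9] [106.9  58.8 -56. ] j3 -55.86
```

```bash
python3 -m handwheel '[[[-0.008,0.002,-0.06,0],[-0.008,0.002,-0.06,0]]]'
python3 chk.py s16
```

```text
time_s: 15.7
tcp_pos: [0.462, 0.0333, 0.1432]
eef_rot: [106.9, 58.8, -56.0]
contact_force: [-1.7, 1.4, -0.3]
gripper_width: 0.0004
[356, 182, 52, 45, 478] theta 0.195 tcp sp [-154.7  -29.8  142.9] off [-12.9 -16.1] F [-1.7  0.7 -1. ] [106.9  58.8 -56. ] j3 -56.43
```

View pics/s16z.png

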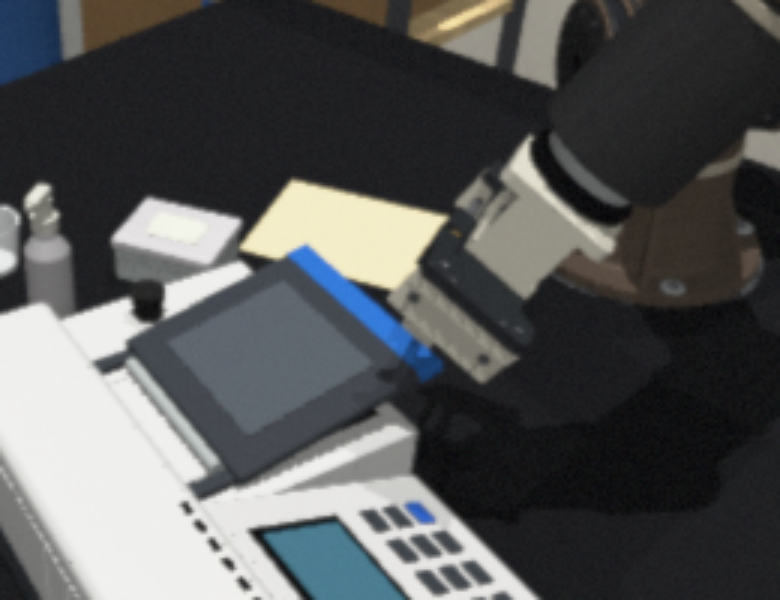

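```bash
python3 -m handwheel '[[[-0.016,0.004,-0.06,0],[-0.016,0.004,-0.06,0],[-0.015,0.004,-0.06,0],[-0.015,0.004,-0.06,0]]]'
python3 chk.py s17
```

```text
time_s: 16.15
tcp_pos: [0.4594, 0.034, 0.1327]
eef_rot: [106.9, 58.8, -56.0]
contact_force: [0.3, 0.3, -1.0]
gripper_width: 0.0006
[357, 186, 51, 45, 468] theta 0.125 tcp sp [-157.5  -29.9  132.4] off [-13.8 -15.2] F [-1.  -0.3 -1.3] [106.8  58.8 -56. ] j3 -57.63
```

```bash
python3 -m handwheel '[[[-0.008,0.002,-0.055,0],[-0.008,0.002,-0.055,0],[-0.008,0.002,-0.055,0]]]'
python3 chk.py s18
```

```text
time_s: 16.5
tcp_pos: [0.4584, 0.0344, 0.1258]
eef_rot: [106.8, 58.8, -56.1]
contact_force: [0.3, 0.0, -1.2]
gripper_width: 0.0003
[356, 189, 52, 44, 459] theta 0.075 tcp sp [-158.4  -29.6  125.6] off [-13.8 -13.8] F [-0.1 -0.2 -0.9] [106.7  58.8 -56.2] j3 -58.25
```

```bash
python3 -m handwheel '[[[-0.005,0.002,-0.05,0],[-0.005,0.002,-0.05,0]]]'
python3 chk.py s19
```

```text
time_s: 16.75
tcp_pos: [0.4586, 0.0348, 0.1227]
eef_rot: [106.4, 58.8, -56.6]
contact_force: [-1.3, -0.9, 0.2]
gripper_width: 0.0005
[356, 190, 52, 44, 457] theta 0.055 tcp sp [-158.3  -29.1  122.5] off [-13.5 -13.6] F [-3.5 -1.3 -1.2] [106.3  58.8 -56.6] j3 -58.24
```

```bash
python3 -m handwheel '[[[-0.03,0.005,-0.055,0],[-0.02,0.005,-0.055,0]]]'
python3 chk.py s20
```

```text
time_s: 17.0
tcp_pos: [0.458, 0.0367, 0.1198]
eef_rot: [106.1, 58.9, -56.9]
contact_force: [-1.1, 0.5, -1.1]
gripper_width: 0.0004
[357, 190, 51, 46, 462] theta 0.055 tcp sp [-159.4  -27.4  119.6] off [-14.6 -16.4] F [-0.8  0.2 -0.4] [106.   58.9 -57. ] j3 -58.2
```

View pics/s20z.png

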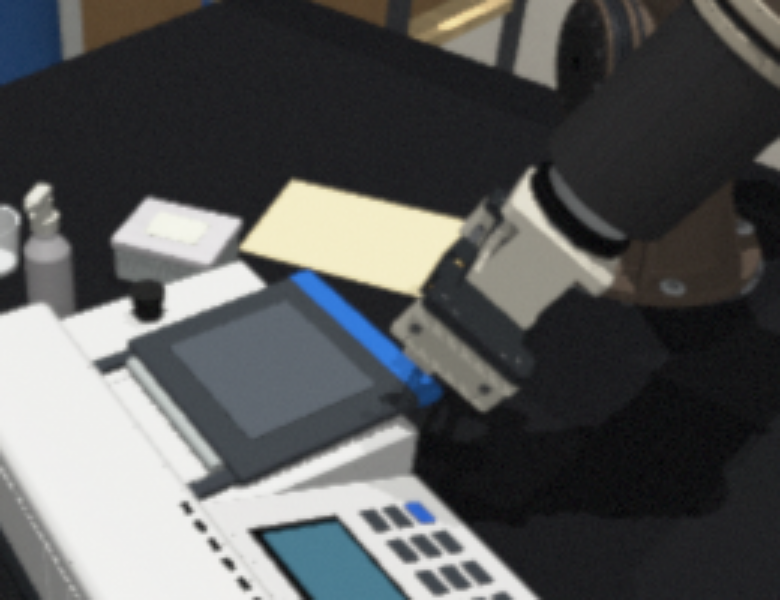

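```bash
python3 -m handwheel '[[[-0.015,0,-0.06,-0.05],[-0.015,0,-0.06,-0.05]]]'
python3 chk.py s21
python3 -m handwheel '[[[-0.015,0,-0.06,-0.05],[-0.015,0,-0.06,-0.05]]]'
python3 chk.py s22
```

```text
time_s: 17.25
tcp_pos: [0.4576, 0.0378, 0.1156]
eef_rot: [106.0, 59.0, -57.6]
contact_force: [-0.5, -0.4, -1.2]
gripper_width: 0.0004
[356, 191, 51, 46, 456] theta 0.04 tcp sp [-160.   -26.4  115.4] off [-15.1 -18.2] F [-1.  -0.1 -1.6] [106.   59.  -57.6] j3 -58.21
time_s: 17.5
tcp_pos: [0.4573, 0.039, 0.1114]
eef_rot: [105.9, 59.0, -58.2]
contact_force: [-0.8, 0.3, 0.2]
gripper_width: 0.0004
[357, 192, 50, 46, 447] theta 0.02 tcp sp [-160.6  -25.4  111.1] off [-15.6 -19.2] F [-1.1 -0.1 -0.4] [105.9  59.  -58.2] j3 -58.2
```

```bash
python3 -m handwheel '[[[-0.015,0,-0.05,-0.05],[-0.015,0,-0.05,-0.05]]]'
python3 chk.py s23
python3 -m handwheel '[[[-0.015,0,-0.05,-0.05],[-0.015,0,-0.05,-0.05]]]'
python3 chk.py s24
```

```text
time_s: 17.75
tcp_pos: [0.4567, 0.0397, 0.1076]
eef_rot: [105.8, 59.0, -58.8]
contact_force: [-0.1, 0.7, 0.2]
gripper_width: 0.0008
[357, 192, 50, 46, 441] theta 0.02 tcp sp [-161.4  -25.   107.4] off [-16.4 -22.9] F [ 1.1  0.4 -0.6] [105.8  59.  -58.9] j3 -58.21
time_s: 18.0
tcp_pos: [0.4559, 0.0402, 0.1039]
eef_rot: [105.7, 59.1, -59.5]
contact_force: [0.1, -0.5, -0.8]
gripper_width: 0.0001
[357, 192, 50, 46, 419] theta 0.02 tcp sp [-162.3  -24.6  103.6] off [-17.3 -26.7] F [ 0.  -0.1  0.2] [105.7  59.1 -59.5] j3 -58.22
```

View pics/s24z.png

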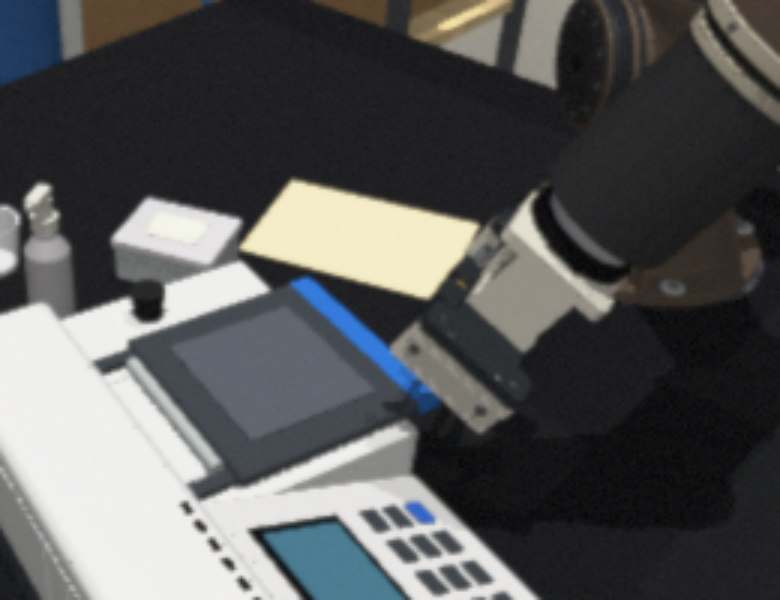

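```bash
python3 -m handwheel '[[[-0.08,0.02,0,0],[-0.1,0.03,0,0],[-0.15,0.04,0,0]]]'
python3 chk.py s25
python3 - <<'E'
from h import *
b=vision.capture("top");cv2.imwrite("pics/t25.png",cv2.resize(b[50:300,90:350],None,fx=2.4,fy=2.4))
E
```

```text
time_s: 18.35
tcp_pos: [0.4436, 0.0453, 0.1057]
eef_rot: [105.2, 59.1, -60.1]
contact_force: [-0.9, 1.2, -0.2]
gripper_width: 0.0004
[357, 192, 50, 46, 455] theta 0.02 tcp sp [-175.9  -22.8  105.9] off [-30.9 -24.4] F [ 0.9 -0.7  0.9] [105.3  59.1 -60.1] j3 -58.22
```

View pics/s25z.png

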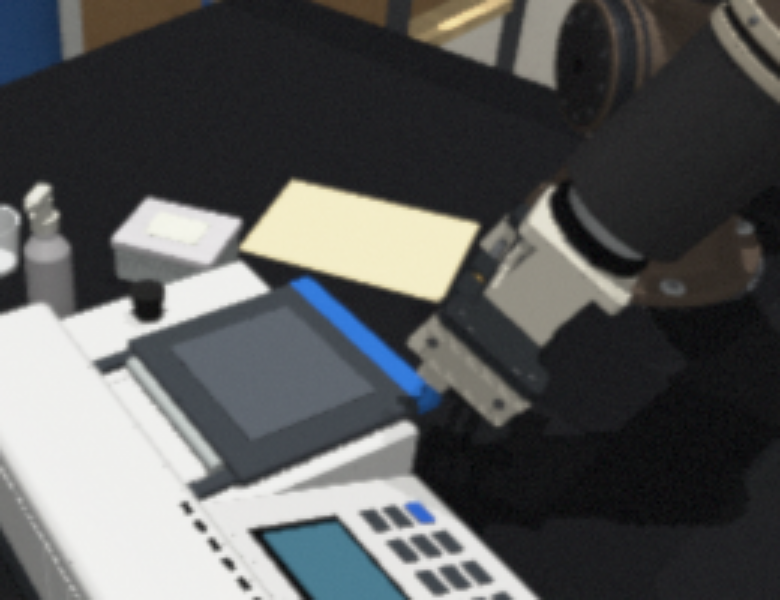

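View pics/t25.png

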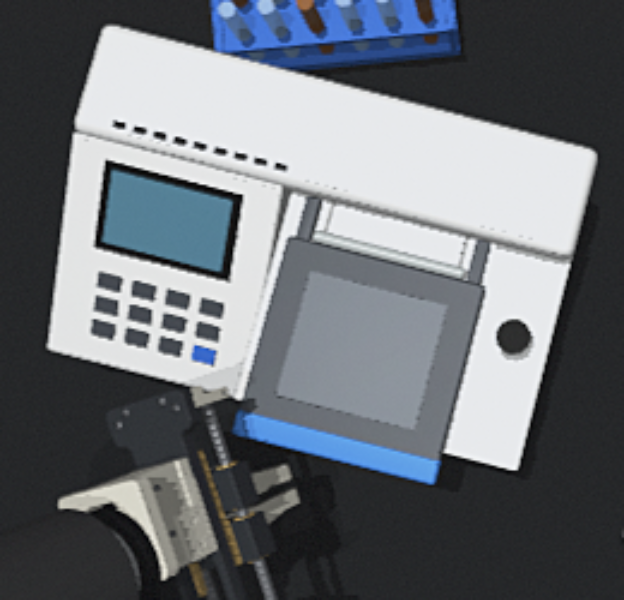

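```bash
python3 -m handwheel '[[[-0.5,0.13,0.1,0],[-0.6,0.16,0.3,0],[-0.4,0.1,0.8,0],[0,0,0.9,0],[0,0,0.5,0],[0,0,0,0]]]'
python3 chk.py s26;python3 - <<'E'
from h import *
b=vision.capture("top");cv2.imwrite("pics/t26.png",b)
E
```

```text
time_s: 19.05
tcp_pos: [0.3812, 0.0637, 0.2154]
eef_rot: [104.7, 59.3, -60.5]
contact_force: [0.9, -0.4, -0.2]
gripper_width: 0.0002
[357, 192, 50, 46, 470] theta 0.02 tcp sp [-240.6  -21.8  214.3] off [-95.6  84. ] F [ 0.5 -0.   0.1] [104.5  59.3 -60.6] j3 -49.91
```

View pics/s26.png

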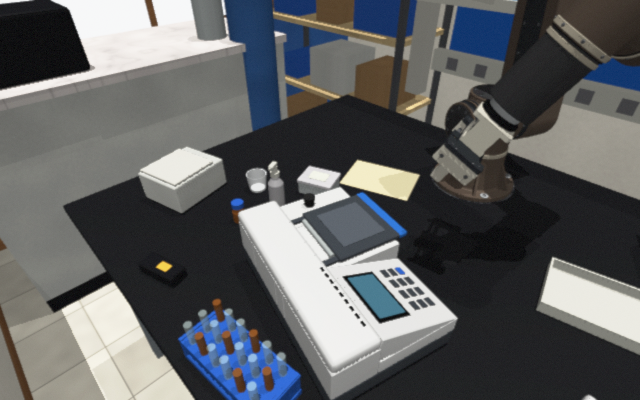

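View pics/t26.png

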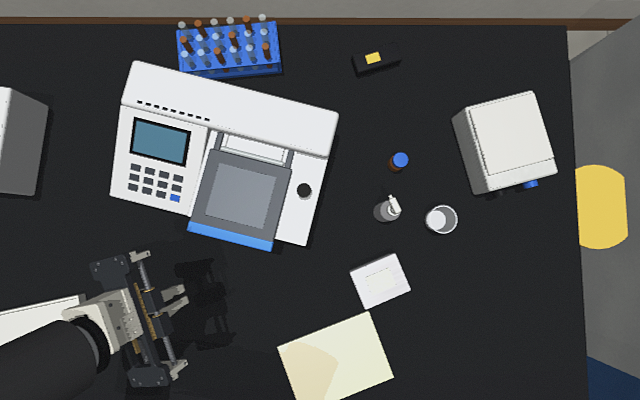

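```bash
python3 -c "
from plant import close_job
print(close_job())"
```

```text
the job is handed in; nothing more can be done
None
```

The sample cover is shut. I lowered it on the shut fingers, which were tilted about 31° from vertical, and handed the job in at about 19 s of the 45 s allowed.

- **Getting the tilt:** The moves only shift the tool and turn it about the vertical. I got the tilt by driving to the edge of the arm's reach, where the tool leaned outward and kept that lean. Joint 3 sat at its upper limit while doing this and at its lower limit for the last centimetre or so of the lowering. It read up to 71.712° against the stated 71.71° and never passed the lower one.
- **Tipping and catching:** I hooked the cover from behind and pulled it forward past about 1.2 rad. It then fell slowly on its own, at about 0.45 rad/s just before I caught it on the finger at about 0.7 rad.
- **Lowering:** The cover came down at about 0.2 rad/s or less until it was shut. The finger bore on the lower edge of the lip from in front and below, because it could not lie flat underneath. The sideways force briefly reached about 5 N at 0.3 rad, so I backed off, and after that it stayed at about 4 N or less.
- **Last checks:** The lip lies within about 2 pixels of its predicted shut position in the top view. In the scene view the estimate reads 0.02 rad, which is within that view's pixel resolution of shut. It did not change when I took the finger away.
- **Everything else:** The wrist force was about zero, with the arm clear of everything. The stopper, vial, bottle, cup and tin look unmoved. I could not check the cuvettes, because they are now under the cover.

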